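Pack two gift sets of dried roe

TASK

Pack the two gift sets. The red box gets the dark red roe in its long pocket and the white-lidded and black-lidded jars standing in its two square pockets, one in each, whichever way round; the blue box gets the yellow roe in its wide long pocket and the sheathed knife in the narrow one. Set each thing down into its pocket, do not drop it, so that it rests on the pocket floor, and leave the orange roe and the green-lidded jar where they are.

Things in the scene. Friction and masses are not known exactly. Their poses are not given: they have to be found in the camera images.
- roe_dark: Hard dried mullet roe, rigid: two very dark red lobes side by side, 146 mm long, 54 wide over both, 22 high (full width over the middle 94 mm), 110 g, loose, lying flat. Origin: centre of underside; x along its length, pale stem at -x; y across the lobes; z up. Grip across the width at the middle.
- roe_yellow: Hard dried mullet roe, rigid: two amber-yellow lobes side by side, 146 mm long, 54 wide over both, 22 high (full width over the middle 94 mm), 110 g, loose, lying flat. Origin: centre of underside; x along its length, pale stem at -x; y across the lobes; z up. Grip across the width at the middle.
- roe_orange: Hard dried mullet roe, rigid: two bright orange lobes side by side, 146 mm long, 54 wide over both, 22 high (full width over the middle 94 mm), 110 g, loose, lying flat. Origin: centre of underside; x along its length, pale stem at -x; y across the lobes; z up. Grip across the width at the middle. Not wanted: stays where it lies.
- jar_white: Small amber glass jar with a white screw lid and paper label, 48 mm diameter, 60 mm tall, 140 g, standing loose. Origin: centre of underside, z up.
- jar_black: Small amber glass jar with a black screw lid and paper label, 48 mm diameter, 60 mm tall, 140 g, standing loose. Origin: centre of underside, z up.
- jar_green: Small amber glass jar with a green screw lid and paper label, 48 mm diameter, 60 mm tall, 140 g, standing loose. Origin: centre of underside, z up. Not wanted: stays where it stands.
- knife: Small tasting knife shut in its wooden sheath, a plain rigid bar 140 mm long, 22 wide, 16 high, 60 g, lying loose; pale sheath at +x, dark handle at -x, brass ring between. Origin: centre of underside; x along its length, z up. Grip across the width at the middle.
- box_red: Fixed open box, 188 (x) by 198 mm (y), red insert. Origin: centre of underside. Walls 4 thick, 30 high; insert top at z 25, all pockets to the ivory-lined floor at z 5. Roe pocket: centre x -28, y 0, 70 (x) by 162 (y), roe along y either way. Two square jar pockets, 64 by 64: centres x 49, y +57 and -57. Finger cut-out, floor deep: |y| < 22, x -90 to 34.
- box_blue: Fixed open box, 188 (x) by 198 mm (y), blue insert. Origin: centre of underside. Walls 4 thick, 30 high; insert top at z 25, all pockets to the ivory-lined floor at z 5. Roe pocket: centre x -28, y 0, 70 (x) by 162 (y), roe along y either way. Knife pocket: centre x 49, y 0, 38 (x) by 156 (y), knife along y. Finger cut-out, floor deep: |y| < 22, x -90 to 90 (wall 41 from knife's middle).
Mind the look-alikes: they are no part of the job. What is shaped like the jar_white but purple is not meant.

How it is judged:
At the end, for the whole second after the job is handed in: The five things rest released in their pockets: within 12 mm of the centre along box x and y, underside within 3 mm of the floor, level or upright within 0.1 rad, roes and knife along box y within 0.2 rad, one jar per square pocket. Orange roe and green-lidded jar within 25 mm of their start (x of roe_dark in the frame of box_red between -0.04 and -0.016 m and z of roe_dark in the frame of box_red between 0.002 and 0.009 m and linear speed of each of roe_dark, jar_white, jar_black, roe_yellow, knife below 0.02 m/s and angular speed of each of roe_dark, jar_white, jar_black, roe_yellow, knife below 0.2 rad/s and angle between each of roe_dark, jar_white, jar_black, roe_yellow, knife's own z axis and vertical below 0.1 rad and y of roe_dark in the frame of box_red between -0.012 and 0.012 m and angle between the x axis of roe_dark and the y axis of box_red, either way round below 0.2 rad and x of jar_white in the frame of box_red between 0.037 and 0.061 m and z of jar_white in the frame of box_red between 0.002 and 0.009 m and (y of jar_white in the frame of box_red between 0.045 and 0.069 m or y of jar_white in the frame of box_red between -0.069 and -0.045 m) and x of jar_black in the frame of box_red between 0.037 and 0.061 m and z of jar_black in the frame of box_red between 0.002 and 0.009 m and (y of jar_black in the frame of box_red between 0.045 and 0.069 m or y of jar_black in the frame of box_red between -0.069 and -0.045 m) and x of roe_yellow in the frame of box_blue between -0.04 and -0.016 m and z of roe_yellow in the frame of box_blue between 0.002 and 0.009 m and y of roe_yellow in the frame of box_blue between -0.012 and 0.012 m and angle between the x axis of each of roe_yellow, knife and the y axis of box_blue, either way round below 0.2 rad and x of knife in the frame of box_blue between 0.037 and 0.061 m and z of knife in the frame of box_blue between 0.002 and 0.009 m and y of knife in the frame of box_blue between -0.012 and 0.012 m and distance of each of roe_orange, jar_green from where it was at the start of the episode below 0.025 m); the robot touches nothing.
It fails at once if the orange roe is moved more than 25 mm (distance of roe_orange from where it was at the start of the episode above 0.025 m).
It fails at once if the green-lidded jar is moved more than 25 mm (distance of jar_green from where it was at the start of the episode above 0.025 m).
It fails at once if a roe, a jar or the knife is dropped or thrown (faster than 0.6 m/s out of the fingers, a fall of about 20 mm) ((linear speed of roe_dark above 0.6 m/s and contact force between the fingers and roe_dark below 0.1 N) or (linear speed of roe_yellow above 0.6 m/s and contact force between the fingers and roe_yellow below 0.1 N) or (linear speed of jar_white above 0.6 m/s and contact force between the fingers and jar_white below 0.1 N) or (linear speed of jar_black above 0.6 m/s and contact force between the fingers and jar_black below 0.1 N) or (linear speed of knife above 0.6 m/s and contact force between the fingers and knife below 0.1 N)).
It also fails if it takes over 112 s, if anything falls off the work surface, if the arm or the gripper's body presses on something with over 40 N, if the wrist force passes 120 N, or if a joint passes its speed limit or range.

ROBOT

A 6-joint arm with a two-finger parallel gripper is mounted at the origin on the work surface. World frame = base frame: x ahead of the robot, y to its left, z up, the work surface at z = 0. Lengths are in m, angles in rad, forces in N, time in s.
With the tool pointing down it reaches from about 0.375 to 0.975 m from the base axis. Payload 3.8 kg.
Tool frame: the origin (TCP) lies midway between the tips of the shut fingers; the grasp point (between the pads) lies 19 mm behind it; z points along the fingers, y is the direction in which the jaws open and shut (so a half turn about z gives the same grasp; the last joint's range is limited). The gripper opens to 85 mm and grips with 20 to 120 N. Pads are 22 mm wide; open, the fingers measure 114 mm over their backs; the gripper's body (76 mm by 85 mm) begins 54 mm behind the grasp point. The pads swing forward as they close: fully open they stand 13 mm farther back than shut.
Start: joints at [1.14, 0.264, 1.604, -0, 1.274, -0.037], TCP at [0.259, 0.623, 0.231] pointing down, gripper open.
Joint ranges: [-2.63, 2.63], [-0.94, 2.18], [0.31, 2.57], [-1.31, 4.45], [0, 2.66], [-2.55, 2.55]. Speed limits (rad/s): [2.57, 2.57, 3.14, 3.14, 3.14, 3.14].

INTERFACE

Orientations are given as a rotation vector (axis times angle).
In Python, from workcell import bot gives the robot as it stands.
- The arm moves only by the shell command python3 -m inch 'ROWS' [FORCE]. ROWS is JSON, a list of rows, each an object of numbers: "dx", "dy", "dz": the shift along the tool's x, y, z in m; "ax", "ay", "az": the turn, a rotation vector about the tool's x, y, z in degrees; "fingers": the opening, from -1 (shut) to 1 (fully open). A call has 1 to 20 rows; each row is the pose to reach, as a shift and turn from the pose measured when the call began, along the tool's axes at that moment; what a row does not reach only later rows make up. A row lasts 1/8 s, in which the tool goes at most 62.5 mm and 10.7 degrees, less where a joint would pass 70% of its speed; a pose out of reach is approached as far as the arm can. A call with a gripper value outside its range is refused whole. The fingers move at their own pace and stop on an object; FORCE is the grip in N (left out, the last holds). Time passes only in rows, so rows that repeat a pose let the fingers close. It gives the time, the measured TCP pose, the force and the opening at its end, in the units of the state.
- bot.read_state(): the state, without advancing time (a new reading comes with each control period).
- bot.read_camera(name): name is "side" or "top" or "wrist"; returns (picture, depth): 400x640x3 uint8, blue, green, red; 400x640 float32, m along the optical axis (not along the pixel's ray), 0 where there is no reading.
- bot.get_calibration(name): a dict with "intrinsics" (3x3 intrinsics, pixels), "view" (4x4, takes a point from world to camera coordinates). Camera axes: x right, y down, z forward; pixel columns grow to the right and rows downward; lengths in m; the calibration is good to about 2 mm. The wrist camera is an equidistant fisheye: a pixel r from the principal point sees the ray r / f radians off the axis. A picture is of the moment at which its call begins: read the wrist's pose just before it. get_calibration takes no time and is no camera call; for the wrist camera it gives the pose at the moment of the call.
- bot.finish_job(): hands the job in, once; it reports no verdict.
Trained networks look in the newest picture that a camera, given by its name, has taken for a name from the list of things; names that differ only in an ending like _2 or _b are one class to them, and where a whole thing is asked for, a point or a joint stands for the part that bears it (a point fixed in the world has none). Each returns a list of dicts, best first, with "p" (0 to 1); they miss things now and then, are a little off and sometimes report something else, mostly with a low value. They report only what shows in the picture. A call takes as long as a camera call. They do not tell look-alikes from the thing itself.
- bot.masks_of(camera, thing): "region" (400x640 bool, what is visible of it) and "box" ([left, top, right, bottom] in pixels, round what is visible of it).
The state is a dict: "time": time; "q": joint angles; "joint_vel": joint speeds; "joint_torque": joint torques, N m; "tool_pos": TCP position; "tcp_rot": TCP orientation; "wrist_force": force on the tool from outside, world axes, zero at the start; "torque": the same for the moment, N m; "width": opening from 0.0 (shut) to 1.0 (fully open).
Only numpy, scipy, OpenCV 4.12 (cv2) and the standard library are available. Lean on these libraries where they do the work, as an engineer would, in place of code of your own. Each camera call takes 0.05 s, during which the arm holds its last target. There are 200 camera calls.

## Working session

There is one attempt and no reset: what is moved stays moved. The work goes in short steps, Python scripts to look and compute and a shell command to move; the robot and the scene stay as the last step left them, time stands still between calls to the robot, and variables do not carry over. Pictures are saved under pics/ and viewed, about 12 in all and at most 16, crops included, and the job is handed in when it is done.

```bash
ls; mkdir -p pics
python3 - <<'E'
from workcell import bot
import cv2,numpy as np
s=bot.read_state();print(s['time'],s['tool_pos'],s['tcp_rot'],s['width'])
for c in('top','side'):
    im,d=bot.read_camera(c);cv2.imwrite(f'pics/{c}0.png',im);np.save(f'pics/{c}0d.npy',d)
    k=bot.get_calibration(c);print(np.round(k['intrinsics'],1).tolist(),np.round(k['view'],3).tolist())
E
```

```text
pics
0.0 [0.25868574 0.62267053 0.22996625] [-0.61454084 -3.08032714  0.00340679] 0.9993537281418361
[[430.3, 0.0, 323.2], [0.0, 430.3, 198.4], [0.0, 0.0, 1.0]] [[0.03, -0.999, 0.018, -0.039], [-0.98, -0.033, -0.196, 0.584], [0.197, -0.012, -0.98, 0.896], [0.0, 0.0, 0.0, 1.0]]
[[443.8, 0.0, 324.9], [0.0, 443.8, 195.3], [0.0, 0.0, 1.0]] [[-0.999, -0.04, -0.0, 0.579], [-0.022, 0.565, -0.825, 0.04], [0.033, -0.824, -0.566, 1.07], [0.0, 0.0, 0.0, 1.0]]
```

View pics/top0.png

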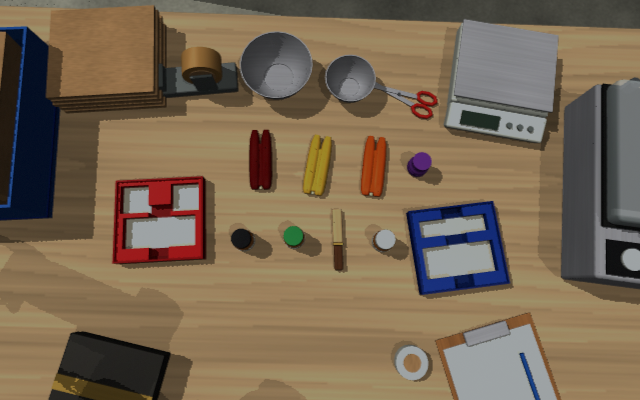

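The top view shows, left to right:
- Dark roe (260,160), yellow roe (318,165) and orange roe (374,166).
- The purple look-alike jar (420,165).
- Black jar (241,239), green jar (293,236), knife (338,240) and white jar (385,240).
- Red box (160,220) and blue box (458,247).

Both boxes have their roe pocket on the near side.

```bash
cat > h.py <<'E'
from workcell import bot
import cv2,numpy as np
def cloud(d,k):
    K,V=np.array(k['intrinsics']),np.array(k['view'])
    v,u=np.mgrid[:400,:640]
    P=np.stack([(u-K[0,2])/K[0,0]*d,(v-K[1,2])/K[1,1]*d,d],-1)
    W=(P-V[:3,3])@V[:3,:3]; W[d==0]=np.nan
    return W
def rect(p):
    (cx,cy),(w,h),a=cv2.minAreaRect((p[:,:2]*1000).astype(np.float32))
    if w<h: w,h,a=h,w,a+90
    return np.round([cx,cy,w,h,(a+90)%180-90],1)   # mm, yaw of long side
def measure(cam='top',things=None):
    im,d=bot.read_camera(cam);W=cloud(d,bot.get_calibration(cam))
    for t in things or 'roe_dark roe_yellow roe_orange jar_white jar_black jar_green knife box_red box_blue'.split():
        for m in bot.masks_of(cam,t)[:4]:
            if m['p']<.3: continue
            r=cv2.erode(m['region'].astype(np.uint8),np.ones((1,1)))>0
            p=W[r];p=p[np.isfinite(p[:,0])]
            zt=np.percentile(p[:,2],90); q=p[p[:,2]>(zt-.008 if 'roe' not in t else .008)] 
            if 'box' in t:q=p
            print(t,round(m['p'],2),np.round(m['box']).tolist(),'ztop',round(zt*1000,1),'mean',np.round(q.mean(0)*1000,1)[:2],'rect',rect(q),len(q),'im med bgr',np.median(im[r],0))
    return im,d,W
E
python3 - <<'E'
from h import *
im,d,W=measure()
np.save('pics/W.npy',W)
c=im[120:300,100:520];cv2.imwrite('pics/crop1.png',cv2.resize(c,None,fx=1.9,fy=1.9,interpolation=cv2.INTER_CUBIC))
for u,v in((550,350),(90,300),(240,290),(337,290)):print(np.round(W[v,u]*1000))
k=bot.get_calibration('wrist');print(np.round(k['intrinsics'],1).tolist(),np.round(k['view'],3).tolist())
E
```

```text
roe_dark 0.72 [247.0, 128.0, 275.0, 193.0] ztop 22.5 mean [678.9 128.4] rect [683.7 128.4 145.1  51.7   3.3] 1232 im med bgr [ 7.  7. 69.]
roe_dark 0.52 [303.0, 133.0, 331.0, 198.0] ztop 22.6 mean [670.6  -5. ] rect [676.2  -5.3 146.6  53.8  -7.6] 1268 im med bgr [ 36. 128. 156.]
roe_yellow 0.84 [300.0, 134.0, 334.0, 193.0] ztop 22.6 mean [670.5  -5. ] rect [674.8  -5.1 143.8  53.8  -7.6] 1257 im med bgr [ 36. 127. 156.]
roe_orange 0.68 [359.0, 136.0, 386.0, 197.0] ztop 22.6 mean [ 673.3 -136.9] rect [ 677.8 -138.3  145.4   53.7   -5.2] 1242 im med bgr [ 16.  59. 156.]
jar_white 0.91 [370.0, 229.0, 398.0, 255.0] ztop 61.7 mean [ 499.2 -158.4] rect [ 499.5 -158.6   41.6   39.2  -88. ] 303 im med bgr [164. 163. 157.]
jar_white 0.9 [408.0, 152.0, 430.0, 178.0] ztop 61.6 mean [ 677.9 -240.6] rect [ 678.  -241.1   40.8   39.9  -58.3] 271 im med bgr [110.  37.  84.]
jar_white 0.59 [230.0, 228.0, 258.0, 253.0] ztop 61.4 mean [491.6 155.5] rect [491.8 155.9  41.7  39.5 -87.5] 304 im med bgr [23. 22. 22.]
jar_black 0.81 [231.0, 226.0, 257.0, 249.0] ztop 61.4 mean [491.6 155.8] rect [491.8 155
[... 459 characters left out ...]
 31.  31. 156.]
box_red 0.74 [360.0, 138.0, 385.0, 196.0] ztop 22.6 mean [ 671.3 -137.2] rect [ 677.5 -138.5  145.5   54.    -5.1] 1235 im med bgr [ 16.  59. 156.]
box_blue 0.83 [407.0, 201.0, 508.0, 297.0] ztop 27.7 mean [ 490.5 -329.2] rect [ 494.2 -334.1  213.   195.8  -81.3] 7569 im med bgr [121.  47.  24.]
box_blue 0.43 [248.0, 131.0, 275.0, 193.0] ztop 22.5 mean [678.2 127.9] rect [683.2 128.3 144.2  51.7   3.3] 1219 im med bgr [ 7.  7. 69.]
[ 271. -534.    1.]
[349. 491.  -0.]
[381. 160.   1.]
[387. -59.   3.]
[[309.7, 0.0, 317.3], [0.0, 309.7, 196.1], [0.0, 0.0, 1.0]] [[0.385, 0.923, -0.001, -0.674], [0.888, -0.37, 0.273, -0.035], [0.252, -0.106, -0.962, 0.379], [0.0, 0.0, 0.0, 1.0]]
```

View pics/crop1.png

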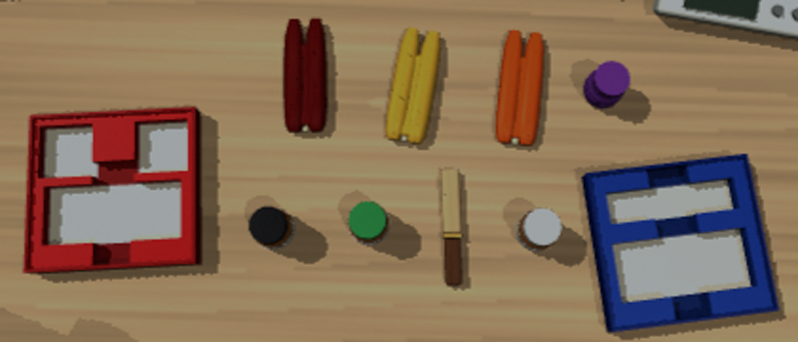

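The crop confirms the targets: the white lid at (385,240) is jar_white and the purple one at (420,165) is the look-alike. The stems are at the near ends of the roes. Next I'll fit the boxes more exactly.

Run:
```python
from h import *
W=np.load('pics/W.npy');im=cv2.imread('pics/top0.png').astype(int)
from scipy.optimize import minimize
v,u=np.mgrid[:400,:640]
for n,sl in(('red',(slice(170,272),slice(106,214))),('blue',(slice(196,302),slice(400,516)))):
    P=W[sl].reshape(-1,3);C=im[sl].reshape(-1,3)
    col=(C[:,2]-C[:,1]>40)&(C[:,1]<60) if n=='red' else (C[:,0]-C[:,2]>40)
    rim=P[col&(P[:,2]>.022)&(P[:,2]<.04)]
    iv=P[(C.min(1)>100)&(C.max(1)-C.min(1)<30)]
    print(n,'rim',rect(rim),len(rim),'rim z',np.percentile(rim[:,2],[5,50,95]).round(4))
    m=np.zeros((400,640),np.uint8);mm=((C.min(1)>100)&(C.max(1)-C.min(1)<30)).reshape(W[sl].shape[:2]).astype(np.uint8);m[sl]=mm
    N,L,S,_=cv2.connectedComponentsWithStats(m)
    for i in range(1,N):
        if S[i,4]>60:
            q=W[L==i];print('  ivory',S[i].tolist(),rect(q),'z',np.median(q[:,2]).round(4))
    R=rim[:,:2]*1000
    def model(p,R):
        c,s=np.cos(p[2]),np.sin(p[2]);d=R-p[:2];x=d@[c,s];y=d@[-s,c];return x,y
    # cost: points outside outer + rim/insert points falling in pockets
    def cost(p):
        x,y=model(p,R)
        o=np.maximum(abs(x)-94,0)**2+np.maximum(abs(y)-99,0)**2
        def inn(cx,cy,a,b): return np.maximum(np.minimum(a/2-abs(x-cx),b/2-abs(y-cy)),0)**2
        k=inn(-28,0,70,162)
        k=k+(inn(49,57,64,64)+inn(49,-57,64,64) if n=='red' else inn(49,0,38,156))
        return np.minimum(o,100).sum()+np.minimum(k,100).sum()
    b=min((minimize(cost,[*np.mean([rim[:,:2].min(0),rim[:,:2].max(0)],0)*1000,a],method='Nelder-Mead') for a in(-.15,0,.15)),key=lambda r:r.fun)
    print('  fit',b.x[:2].round(1),np.degrees(b.x[2]).round(2),b.fun/len(R))
```

```text
red rim [532.6 349.4 199.  188.5 -85. ] 2896 rim z [0.0226 0.0252 0.0308]
  ivory [173, 186, 26, 25, 479] [586.3 299.3  60.1  55.3 -85.1] z nan
  ivory [128, 189, 24, 24, 465] [576.8 404.1  56.2  52.8   4.4] z nan
  ivory [131, 217, 64, 31, 1766] [507.  344.3 143.4  66.1 -85.1] z nan
  fit [532.2 348.4] 5.1 0.006785804235767532
blue rim [ 491.6 -327.   198.   186.7  -81.2] 3155 rim z [0.0228 0.0256 0.031 ]
  ivory [422, 218, 64, 20, 861] [ 536.  -325.5  145.9   28.6  -80.5] z nan
  ivory [426, 243, 69, 36, 1905] [ 464.7 -337.4  150.1   69.5  -81.2] z nan
  fit [ 491.1 -326.9] 8.79 0.0010610665498312466
```

```bash
cat > go.py <<'E'
import sys,numpy as np
from workcell import bot
from scipy.spatial.transform import Rotation as R
# go.py x y z(mm) jaw-heading(deg): offsets from the present pose in tool axes
s=bot.read_state();x,y,z,h=map(float,sys.argv[1:5])
r=R.from_rotvec(s['tcp_rot']);M=r.as_matrix()
cur=np.degrees(np.arctan2(M[1,1],M[0,1]))
h=cur+(h-cur+180)%360-180 if len(sys.argv)<6 else h
a=np.radians(h);Y=np.array([np.cos(a),np.sin(a),0]);Z=np.array([0,0,-1.]);T=np.stack([np.cross(Y,Z),Y,Z],1)
d=M.T@(np.array([x,y,z])/1000-s['tool_pos']);t=np.degrees((r.inv()*R.from_matrix(T)).as_rotvec())
print('t',round(s['time'],2),'pos',np.round(s['tool_pos']*1000,1) if hasattr(s['tool_pos'],'dtype') else s['tool_pos'],'head',round(cur,1),'w',round(s['width'],3),'q6',round(float(s['q'][5]),2),'F',np.round(s['wrist_force'],1))
print('d',np.round(d,4),'turn',np.round(t,1))
E
python3 go.py 683 128.4 120 93.3
```

```text
t 0.6 pos [259.  623.3 231.3] head 67.4 w 1.0 q6 -0.04 F [ 0.7 -0.8  0.2]
d [-0.5815 -0.2944  0.1113] turn [  0.    0.  -25.9]
```

View pics/side0.png

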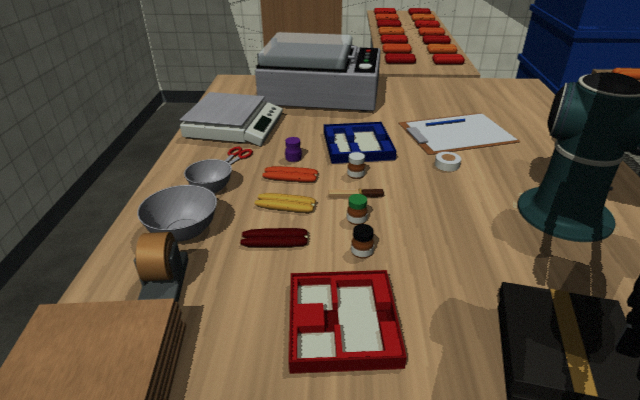

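The side view shows the jars' lids taking up about the top third. Nothing tall stands between the arm and the roes. Going above the dark roe now.

```bash
python3 -m inch '[{"dx":-0.58,"dy":-0.294,"dz":0.08,"az":-25.9,"fingers":0.5},{"dx":-0.5815,"dy":-0.2944,"dz":0.1113,"az":-25.9,"fingers":0.5},{"dx":-0.5815,"dy":-0.2944,"dz":0.1113,"az":-25.9,"fingers":0.5},{"dx":-0.5815,"dy":-0.2944,"dz":0.1113,"az":-25.9,"fingers":0.5},{"dx":-0.5815,"dy":-0.2944,"dz":0.1113,"az":-25.9,"fingers":0.5},{"dx":-0.5815,"dy":-0.2944,"dz":0.1113,"az":-25.9,"fingers":0.5},{"dx":-0.5815,"dy":-0.2944,"dz":0.1113,"az":-25.9,"fingers":0.5},{"dx":-0.5815,"dy":-0.2944,"dz":0.1113,"az":-25.9,"fingers":0.5},{"dx":-0.5815,"dy":-0.2944,"dz":0.1113,"az":-25.9,"fingers":0.5},{"dx":-0.5815,"dy":-0.2944,"dz":0.1113,"az":-25.9,"fingers":0.5},{"dx":-0.5815,"dy":-0.2944,"dz":0.1113,"az":-25.9,"fingers":0.5},{"dx":-0.5815,"dy":-0.2944,"dz":0.1113,"az":-25.9,"fingers":0.5},{"dx":-0.5815,"dy":-0.2944,"dz":0.1113,"az":-25.9,"fingers":0.5},{"dx":-0.5815,"dy":-0.2944,"dz":0.1113,"az":-25.9,"fingers":0.5},{"dx":-0.5815,"dy":-0.2944,"dz":0.1113,"az":-25.9,"fingers":0.5}]' 40; python3 go.py 683 128.4 4 93.3
python3 - <<'E'
from h import *
im,_=bot.read_camera('wrist');cv2.imwrite('pics/w1.png',im)
E
```

```text
t 0.6 pos [259.  623.3 231.3] head 67.4 w 1.0 q6 -0.04 F [ 0.7 -0.8  0.2]
d [-0.5815 -0.2944  0.2273] turn [  0.    0.  -25.9]invalid input at $[0]: expected keys dx, dy, dz, ax, ay, az, fingers
```

View pics/w1.png

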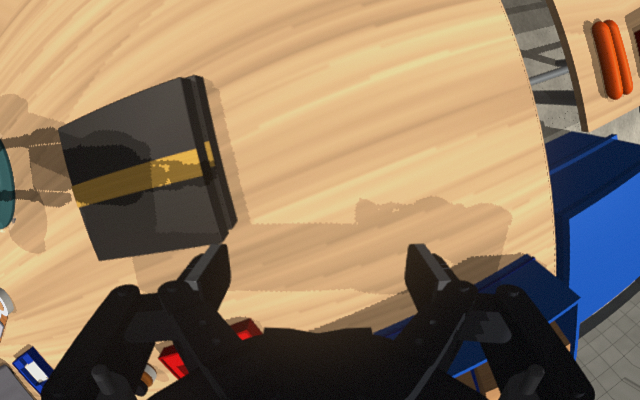

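The move was refused because every row needs all seven keys, and the picture is of the start pose. Resending with all keys.

```bash
python3 -m inch '[{"dx":-0.58,"dy":-0.294,"dz":0.08,"ax":0,"ay":0,"az":-25.9,"fingers":0.5},{"dx":-0.5815,"dy":-0.2944,"dz":0.1113,"ax":0,"ay":0,"az":-25.9,"fingers":0.5},{"dx":-0.5815,"dy":-0.2944,"dz":0.1113,"ax":0,"ay":0,"az":-25.9,"fingers":0.5},{"dx":-0.5815,"dy":-0.2944,"dz":0.1113,"ax":0,"ay":0,"az":-25.9,"fingers":0.5},{"dx":-0.5815,"dy":-0.2944,"dz":0.1113,"ax":0,"ay":0,"az":-25.9,"fingers":0.5},{"dx":-0.5815,"dy":-0.2944,"dz":0.1113,"ax":0,"ay":0,"az":-25.9,"fingers":0.5},{"dx":-0.5815,"dy":-0.2944,"dz":0.1113,"ax":0,"ay":0,"az":-25.9,"fingers":0.5},{"dx":-0.5815,"dy":-0.2944,"dz":0.1113,"ax":0,"ay":0,"az":-25.9,"fingers":0.5},{"dx":-0.5815,"dy":-0.2944,"dz":0.1113,"ax":0,"ay":0,"az":-25.9,"fingers":0.5},{"dx":-0.5815,"dy":-0.2944,"dz":0.1113,"ax":0,"ay":0,"az":-25.9,"fingers":0.5},{"dx":-0.5815,"dy":-0.2944,"dz":0.1113,"ax":0,"ay":0,"az":-25.9,"fingers":0.5},{"dx":-0.5815,"dy":-0.2944,"dz":0.1113,"ax":0,"ay":0,"az":-25.9,"fingers":0.5},{"dx":-0.5815,"dy":-0.2944,"dz":0.1113,"ax":0,"ay":0,"az":-25.9,"fingers":0.5},{"dx":-0.5815,"dy":-0.2944,"dz":0.1113,"ax":0,"ay":0,"az":-25.9,"fingers":0.5},{"dx":-0.5815,"dy":-0.2944,"dz":0.1113,"ax":0,"ay":0,"az":-25.9,"fingers":0.5}]' 40; python3 go.py 683 128.4 3 93.3
python3 - <<'E'
from h import *
im,_=bot.read_camera('wrist');cv2.imwrite('pics/w2.png',im)
E
```

```text
time: 2.52
tool_pos: [0.6826, 0.1296, 0.1205]
tcp_rot: [-0.094, 3.14, 0.0]
wrist_force: [0.4, -1.1, -0.3]
width: 0.748
t 2.52 pos [682.6 129.6 120.5] head 93.4 w 0.748 q6 -1.48 F [ 0.4 -1.1 -0.3]
d [-0.0003 -0.0013  0.1175] turn [0.  0.  0.1]
```

View pics/w2.png

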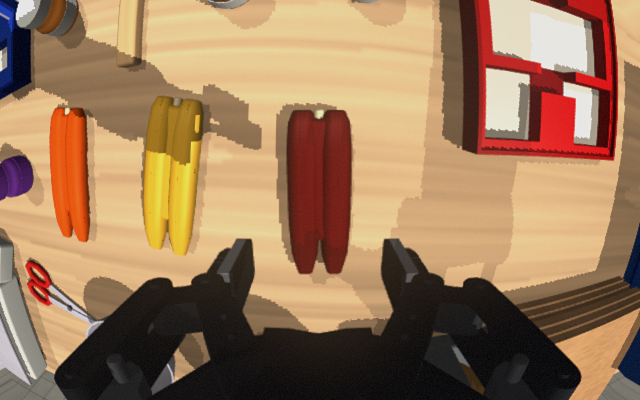

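The dark roe (320,190) sits centred between the fingers. Descending and gripping.

```bash
python3 -m inch '[{"dx":0,"dy":-0.001,"dz":0.06,"ax":0,"ay":0,"az":0,"fingers":0.5},{"dx":0,"dy":-0.001,"dz":0.095,"ax":0,"ay":0,"az":0,"fingers":0.5},{"dx":0,"dy":-0.001,"dz":0.11,"ax":0,"ay":0,"az":0,"fingers":0.5},{"dx":0,"dy":-0.001,"dz":0.118,"ax":0,"ay":0,"az":0,"fingers":0.5},{"dx":0,"dy":-0.001,"dz":0.118,"ax":0,"ay":0,"az":0,"fingers":0.5},{"dx":0,"dy":-0.001,"dz":0.118,"ax":0,"ay":0,"az":0,"fingers":0},{"dx":0,"dy":-0.001,"dz":0.118,"ax":0,"ay":0,"az":0,"fingers":-0.3},{"dx":0,"dy":-0.001,"dz":0.118,"ax":0,"ay":0,"az":0,"fingers":-0.3},{"dx":0,"dy":-0.001,"dz":0.118,"ax":0,"ay":0,"az":0,"fingers":-0.3},{"dx":0,"dy":-0.001,"dz":0.118,"ax":0,"ay":0,"az":0,"fingers":-0.3}]' 50; python3 go.py 504.5 346.8 120 5
```

```text
time: 3.82
tool_pos: [0.6846, 0.1288, 0.0047]
tcp_rot: [-0.094, 3.136, 0.001]
wrist_force: [-0.4, 0.8, 5.8]
width: 0.614
t 3.83 pos [684.6 128.8   4.7] head 93.4 w 0.614 q6 -1.48 F [-0.4  0.8  5.8]
d [ 0.1662  0.2285 -0.1159] turn [ 0.2  0.2 88.4]
```

```bash
python3 -m inch '[{"dx":0,"dy":0,"dz":-0.03,"ax":0,"ay":0,"az":0,"fingers":-0.3},{"dx":0,"dy":0,"dz":-0.08,"ax":0,"ay":0,"az":0,"fingers":-0.3},{"dx":0.02,"dy":0.025,"dz":-0.11,"ax":0,"ay":0,"az":10,"fingers":-0.3},{"dx":0.04,"dy":0.055,"dz":-0.116,"ax":0,"ay":0,"az":20,"fingers":-0.3},{"dx":0.06,"dy":0.085,"dz":-0.116,"ax":0,"ay":0,"az":30,"fingers":-0.3},{"dx":0.08,"dy":0.115,"dz":-0.116,"ax":0,"ay":0,"az":40,"fingers":-0.3},{"dx":0.1,"dy":0.145,"dz":-0.116,"ax":0,"ay":0,"az":50,"fingers":-0.3},{"dx":0.12,"dy":0.17,"dz":-0.116,"ax":0,"ay":0,"az":60,"fingers":-0.3},{"dx":0.14,"dy":0.195,"dz":-0.116,"ax":0,"ay":0,"az":70,"fingers":-0.3},{"dx":0.155,"dy":0.215,"dz":-0.116,"ax":0.1,"ay":0.1,"az":80,"fingers":-0.3},{"dx":0.1662,"dy":0.2285,"dz":-0.116,"ax":0.2,"ay":0.2,"az":88.4,"fingers":-0.3},{"dx":0.1662,"dy":0.2285,"dz":-0.116,"ax":0.2,"ay":0.2,"az":88.4,"fingers":-0.3},{"dx":0.1662,"dy":0.2285,"dz":-0.116,"ax":0.2,"ay":0.2,"az":88.4,"fingers":-0.3}]'; python3 go.py 504.5 346.8 10 5
python3 - <<'E'
from h import *
im,d=bot.read_camera('top');cv2.imwrite('pics/t2.png',im)
W=cloud(d,bot.get_calibration('top'))
c=im[100:280,60:360];w,_=bot.read_camera('wrist');
cv2.imwrite('pics/t2w2.png',np.vstack([cv2.resize(c,(480,288)),cv2.resize(w,(480,300))]))
E
```

```text
time: 5.45
tool_pos: [0.5047, 0.3463, 0.12]
tcp_rot: [-2.119, -2.319, 0.0]
wrist_force: [-1.4, 1.3, -1.9]
width: 0.616
t 5.45 pos [504.7 346.3 120. ] head 5.2 w 0.616 q6 0.47 F [-1.4  1.3 -1.9]
d [ 0.0005 -0.0002  0.11  ] turn [-0.  -0.   0.2]
```

View pics/t2w2.png

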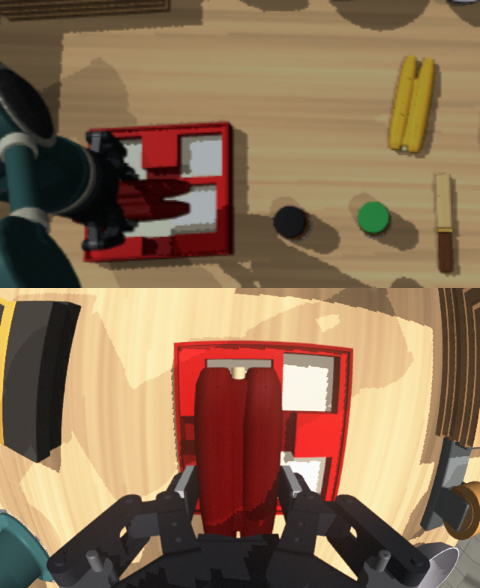

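The roe is held level and lined up over its pocket. Lowering.

```bash
python3 -m inch '[{"dx":0.0003,"dy":0,"dz":0.04,"ax":0,"ay":0,"az":0.2,"fingers":-0.3},{"dx":0.0003,"dy":0,"dz":0.075,"ax":0,"ay":0,"az":0.2,"fingers":-0.3},{"dx":0.0003,"dy":0,"dz":0.09,"ax":0,"ay":0,"az":0.2,"fingers":-0.3},{"dx":0.0003,"dy":0,"dz":0.1,"ax":0,"ay":0,"az":0.2,"fingers":-0.3},{"dx":0.0003,"dy":0,"dz":0.105,"ax":0,"ay":0,"az":0.2,"fingers":-0.3},{"dx":0.0003,"dy":0,"dz":0.109,"ax":0,"ay":0,"az":0.2,"fingers":-0.3},{"dx":0.0003,"dy":0,"dz":0.109,"ax":0,"ay":0,"az":0.2,"fingers":-0.3},{"dx":0.0003,"dy":0,"dz":0.109,"ax":0,"ay":0,"az":0.2,"fingers":-0.3}]'; python3 go.py 504.5 346.8 120 5
```

```text
time: 6.55
tool_pos: [0.5054, 0.3469, 0.0118]
tcp_rot: [2.125, 2.314, 0.002]
wrist_force: [0.3, 0.4, -0.7]
width: 0.619
t 6.55 pos [505.4 346.9  11.8] head 4.9 w 0.619 q6 0.48 F [ 0.3  0.4 -0.7]
d [ 1.000e-04 -8.000e-04 -1.082e-01] turn [ 0.1 -0.  -0.1]
```

```bash
python3 -m inch '[{"dx":0,"dy":0,"dz":0.002,"ax":0,"ay":0,"az":0,"fingers":-0.3},{"dx":0,"dy":0,"dz":0.0025,"ax":0,"ay":0,"az":0,"fingers":-0.3},{"dx":0,"dy":0,"dz":0.0025,"ax":0,"ay":0,"az":0,"fingers":0.25},{"dx":0,"dy":0,"dz":0.0025,"ax":0,"ay":0,"az":0,"fingers":0.4},{"dx":0,"dy":0,"dz":0.0025,"ax":0,"ay":0,"az":0,"fingers":0.5},{"dx":0,"dy":0,"dz":0.0025,"ax":0,"ay":0,"az":0,"fingers":0.5},{"dx":0,"dy":0,"dz":-0.02,"ax":0,"ay":0,"az":0,"fingers":0.5},{"dx":0,"dy":0,"dz":-0.06,"ax":0,"ay":0,"az":0,"fingers":0.5},{"dx":0,"dy":0,"dz":-0.108,"ax":0,"ay":0,"az":0,"fingers":0.5},{"dx":0,"dy":0,"dz":-0.108,"ax":0,"ay":0,"az":0,"fingers":0.5}]'; python3 go.py 491.8 155.7 120 95; python3 go.py 491.8 155.7 120 5
```

```text
time: 7.8
tool_pos: [0.5088, 0.3489, 0.1253]
tcp_rot: [2.123, 2.312, 0.017]
wrist_force: [-0.7, 0.1, 0.5]
width: 0.75
t 7.8 pos [508.8 348.9 125.3] head 4.9 w 0.75 q6 0.48 F [-0.7  0.1  0.5]
d [-0.1911 -0.0334  0.004 ] turn [  0.7   0.2 -90.1]
t 7.8 pos [508.8 348.9 125.3] head 4.9 w 0.75 q6 0.48 F [-0.7  0.1  0.5]
d [-0.1911 -0.0334  0.004 ] turn [ 0.6 -0.3 -0.1]
```

```bash
python3 -m inch '[{"dx":-0.05,"dy":-0.01,"dz":0,"ax":0.6,"ay":-0.3,"az":0,"fingers":0.6},{"dx":-0.11,"dy":-0.02,"dz":0,"ax":0.6,"ay":-0.3,"az":0,"fingers":0.6},{"dx":-0.16,"dy":-0.03,"dz":0.004,"ax":0.6,"ay":-0.3,"az":0,"fingers":0.6},{"dx":-0.191,"dy":-0.0334,"dz":0.004,"ax":0.6,"ay":-0.3,"az":0,"fingers":0.6},{"dx":-0.191,"dy":-0.0334,"dz":0.004,"ax":0.6,"ay":-0.3,"az":0,"fingers":0.6},{"dx":-0.191,"dy":-0.0334,"dz":0.004,"ax":0.6,"ay":-0.3,"az":0,"fingers":0.6}]'; python3 go.py 491.8 155.7 25 5
python3 - <<'E'
from h import *
im,_=bot.read_camera('wrist');cv2.imwrite('pics/w3.png',im)
E
```

```text
time: 8.55
tool_pos: [0.4917, 0.1562, 0.1196]
tcp_rot: [-2.125, -2.313, 0.0]
wrist_force: [0.6, -0.3, 0.1]
width: 0.802
t 8.55 pos [491.7 156.2 119.6] head 4.8 w 0.802 q6 0.17 F [ 0.6 -0.3  0.1]
d [-0.0005  0.0002  0.0946] turn [-0.  -0.  -0.2]
```

View pics/w3.png

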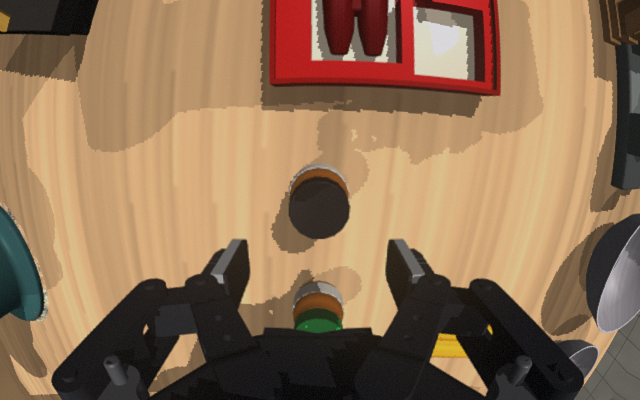

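The black lid (320,208) lies on the jaw axis, with the green jar clear behind it. Descending and gripping.

```bash
python3 -m inch '[{"dx":0,"dy":0,"dz":0.04,"ax":0,"ay":0,"az":0,"fingers":0.6},{"dx":0,"dy":0,"dz":0.075,"ax":0,"ay":0,"az":0,"fingers":0.6},{"dx":0,"dy":0,"dz":0.09,"ax":0,"ay":0,"az":0,"fingers":0.6},{"dx":-0.0005,"dy":0,"dz":0.095,"ax":0,"ay":0,"az":0,"fingers":0.6},{"dx":-0.0005,"dy":0,"dz":0.095,"ax":0,"ay":0,"az":0,"fingers":0.2},{"dx":-0.0005,"dy":0,"dz":0.095,"ax":0,"ay":0,"az":0,"fingers":-0.3},{"dx":-0.0005,"dy":0,"dz":0.095,"ax":0,"ay":0,"az":0,"fingers":-0.3},{"dx":-0.0005,"dy":0,"dz":0.095,"ax":0,"ay":0,"az":0,"fingers":-0.3},{"dx":-0.0005,"dy":0,"dz":0.095,"ax":0,"ay":0,"az":0,"fingers":-0.3}]' 40; python3 go.py 576.2 410.3 120 5
```

```text
time: 9.72
tool_pos: [0.493, 0.1566, 0.0263]
tcp_rot: [2.125, 2.314, 0.004]
wrist_force: [-1.3, 1.0, 7.1]
width: 0.515
t 9.72 pos [493.  156.6  26.3] head 4.9 w 0.515 q6 0.17 F [-1.3  1.   7.1]
d [ 0.2459  0.1046 -0.0932] turn [ 0.1 -0.1 -0.1]
```

```bash
python3 -m inch '[{"dx":0,"dy":0,"dz":-0.02,"ax":0,"ay":0,"az":0,"fingers":-0.3},{"dx":0,"dy":0,"dz":-0.06,"ax":0,"ay":0,"az":0,"fingers":-0.3},{"dx":0.02,"dy":0.01,"dz":-0.093,"ax":0,"ay":0,"az":0,"fingers":-0.3},{"dx":0.06,"dy":0.025,"dz":-0.0932,"ax":0,"ay":0,"az":0,"fingers":-0.3},{"dx":0.1,"dy":0.042,"dz":-0.0932,"ax":0,"ay":0,"az":0,"fingers":-0.3},{"dx":0.14,"dy":0.06,"dz":-0.0932,"ax":0,"ay":0,"az":0,"fingers":-0.3},{"dx":0.18,"dy":0.078,"dz":-0.0932,"ax":0,"ay":0,"az":0,"fingers":-0.3},{"dx":0.215,"dy":0.092,"dz":-0.0932,"ax":0,"ay":0,"az":0,"fingers":-0.3},{"dx":0.24,"dy":0.102,"dz":-0.0932,"ax":0,"ay":0,"az":0,"fingers":-0.3},{"dx":0.2459,"dy":0.1046,"dz":-0.0932,"ax":0,"ay":0,"az":0,"fingers":-0.3},{"dx":0.2459,"dy":0.1046,"dz":-0.0932,"ax":0,"ay":0,"az":0,"fingers":-0.3}]'; python3 go.py 576.2 410.3 32.5 5
python3 - <<'E'
from h import *
im,_=bot.read_camera('wrist');cv2.imwrite('pics/w4.png',im)
E
```

```text
time: 11.1
tool_pos: [0.5758, 0.4098, 0.1195]
tcp_rot: [2.124, 2.314, 0.002]
wrist_force: [-0.5, -0.5, -1.3]
width: 0.513
t 11.1 pos [575.8 409.8 119.5] head 4.9 w 0.513 q6 0.5 F [-0.5 -0.5 -1.3]
d [0.0004 0.0003 0.087 ] turn [ 0.1 -0.  -0.1]
```

View pics/w4.png

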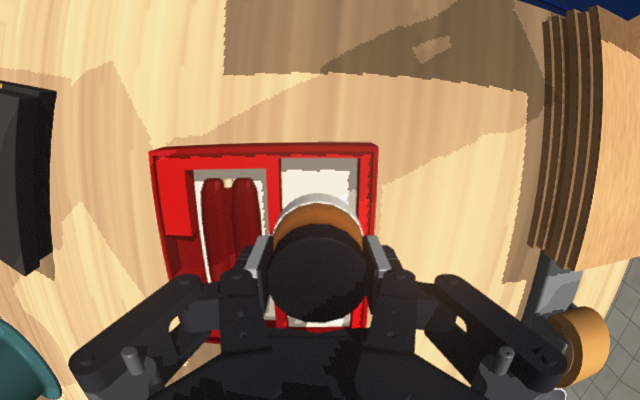

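The jar is upright over the far pocket, and the dark roe lies centred in its own. Lowering.

```bash
python3 -m inch '[{"dx":0.0004,"dy":0,"dz":0.035,"ax":0,"ay":0,"az":0,"fingers":-0.3},{"dx":0.0004,"dy":0,"dz":0.06,"ax":0,"ay":0,"az":0,"fingers":-0.3},{"dx":0.0004,"dy":0,"dz":0.073,"ax":0,"ay":0,"az":0,"fingers":-0.3},{"dx":0.0004,"dy":0,"dz":0.08,"ax":0,"ay":0,"az":0,"fingers":-0.3},{"dx":0.0004,"dy":0,"dz":0.084,"ax":0,"ay":0,"az":0,"fingers":-0.3},{"dx":0.0004,"dy":0,"dz":0.087,"ax":0,"ay":0,"az":0,"fingers":-0.3},{"dx":0.0004,"dy":0,"dz":0.087,"ax":0,"ay":0,"az":0,"fingers":-0.3},{"dx":0.0004,"dy":0,"dz":0.087,"ax":0,"ay":0,"az":0,"fingers":-0.3}]'; python3 go.py 576.2 410.3 31 5
```

```text
time: 12.15
tool_pos: [0.5761, 0.41, 0.0331]
tcp_rot: [2.125, 2.313, 0.003]
wrist_force: [0.5, 0.1, -1.4]
width: 0.516
t 12.15 pos [576.1 410.   33.1] head 4.9 w 0.516 q6 0.5 F [ 0.5  0.1 -1.4]
d [0.0003 0.0001 0.0021] turn [ 0.1 -0.  -0.1]
```

```bash
python3 -m inch '[{"dx":0,"dy":0,"dz":0.002,"ax":0,"ay":0,"az":0,"fingers":-0.3},{"dx":0,"dy":0,"dz":0.0025,"ax":0,"ay":0,"az":0,"fingers":-0.3},{"dx":0,"dy":0,"dz":0.0025,"ax":0,"ay":0,"az":0,"fingers":0.1},{"dx":0,"dy":0,"dz":0.0025,"ax":0,"ay":0,"az":0,"fingers":0.3},{"dx":0,"dy":0,"dz":0.0025,"ax":0,"ay":0,"az":0,"fingers":0.35},{"dx":0,"dy":0,"dz":0.0025,"ax":0,"ay":0,"az":0,"fingers":0.35},{"dx":0,"dy":0,"dz":-0.02,"ax":0,"ay":0,"az":0,"fingers":0.35},{"dx":0,"dy":0,"dz":-0.06,"ax":0,"ay":0,"az":0,"fingers":0.5},{"dx":0,"dy":0,"dz":-0.1,"ax":0,"ay":0,"az":0,"fingers":0.6},{"dx":0,"dy":0,"dz":-0.1,"ax":0,"ay":0,"az":0,"fingers":0.6}]'; python3 go.py 499.4 -158.5 130 5
python3 - <<'E'
from h import *
im,_=bot.read_camera('wrist');cv2.imwrite('pics/w5.png',im)
E
```

```text
time: 13.4
tool_pos: [0.5794, 0.4123, 0.1408]
tcp_rot: [2.123, 2.311, 0.021]
wrist_force: [-0.4, -0.2, -0.1]
width: 0.803
t 13.4 pos [579.4 412.3 140.8] head 4.9 w 0.803 q6 0.5 F [-0.4 -0.2 -0.1]
d [-0.562  -0.1284  0.0057] turn [ 0.7 -0.4 -0.1]
```

View pics/w5.png

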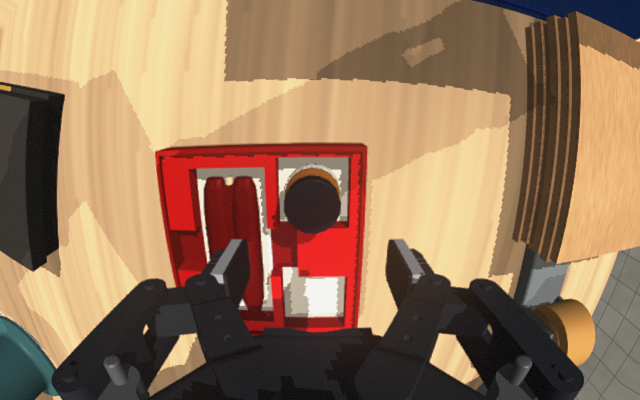

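The black jar stands upright in the far square pocket (313,205). Next is the white jar.

```bash
python3 -m inch '[{"dx":-0.562,"dy":-0.1284,"dz":0.0057,"ax":0.7,"ay":-0.4,"az":0,"fingers":0.6},{"dx":-0.562,"dy":-0.1284,"dz":0.0057,"ax":0.7,"ay":-0.4,"az":0,"fingers":0.6},{"dx":-0.562,"dy":-0.1284,"dz":0.0057,"ax":0.7,"ay":-0.4,"az":0,"fingers":0.6},{"dx":-0.562,"dy":-0.1284,"dz":0.0057,"ax":0.7,"ay":-0.4,"az":0,"fingers":0.6},{"dx":-0.562,"dy":-0.1284,"dz":0.0057,"ax":0.7,"ay":-0.4,"az":0,"fingers":0.6},{"dx":-0.562,"dy":-0.1284,"dz":0.0057,"ax":0.7,"ay":-0.4,"az":0,"fingers":0.6},{"dx":-0.562,"dy":-0.1284,"dz":0.0057,"ax":0.7,"ay":-0.4,"az":0,"fingers":0.6},{"dx":-0.562,"dy":-0.1284,"dz":0.0057,"ax":0.7,"ay":-0.4,"az":0,"fingers":0.6},{"dx":-0.562,"dy":-0.1284,"dz":0.0057,"ax":0.7,"ay":-0.4,"az":0,"fingers":0.6},{"dx":-0.562,"dy":-0.1284,"dz":0.0057,"ax":0.7,"ay":-0.4,"az":0,"fingers":0.6},{"dx":-0.562,"dy":-0.1284,"dz":0.0057,"ax":0.7,"ay":-0.4,"az":0,"fingers":0.6},{"dx":-0.562,"dy":-0.1284,"dz":0.0057,"ax":0.7,"ay":-0.4,"az":0,"fingers":0.6},{"dx":-0.562,"dy":-0.1284,"dz":0.0057,"ax":0.7,"ay":-0.4,"az":0,"fingers":0.6},{"dx":-0.562,"dy":-0.1284,"dz":0.0057,"ax":0.7,"ay":-0.4,"az":0,"fingers":0.6}]'; python3 go.py 499.4 -158.5 25 5
python3 - <<'E'
from h import *
im,_=bot.read_camera('wrist')
for m in bot.masks_of('wrist','jar_white')[:3]:print(m['p'],m['box'],np.median(im[m['region']],0))
E
```

```text
time: 15.2
tool_pos: [0.4981, -0.1584, 0.1288]
tcp_rot: [-2.122, -2.315, 0.008]
wrist_force: [0.8, 0.1, 0.9]
width: 0.8
t 15.2 pos [ 498.1 -158.4  128.8] head 5.0 w 0.8 q6 -0.44 F [0.8 0.1 0.9]
d [1.000e-04 1.700e-03 1.038e-01] turn [-0.2  0.2 -0. ]
0.84 [455.5, 256.0, 518.3, 299.1] [83. 35. 69.]
0.83 [288.7, 164.4, 350.8, 236.7] [218. 215. 217.]
0.74 [450.6, 0.5, 573.7, 99.7] [ 40. 148. 201.]
```

White lid centred at (320,~205), the same place as the black one before its grasp. Gripping.

```bash
python3 -m inch '[{"dx":0,"dy":0.001,"dz":0.04,"ax":-0.2,"ay":0.2,"az":0,"fingers":0.6},{"dx":0,"dy":0.0015,"dz":0.08,"ax":-0.2,"ay":0.2,"az":0,"fingers":0.6},{"dx":0,"dy":0.0015,"dz":0.098,"ax":-0.2,"ay":0.2,"az":0,"fingers":0.6},{"dx":0,"dy":0.0015,"dz":0.104,"ax":-0.2,"ay":0.2,"az":0,"fingers":0.6},{"dx":0,"dy":0.001,"dz":0.104,"ax":-0.2,"ay":0.2,"az":0,"fingers":0.2},{"dx":0,"dy":0.001,"dz":0.104,"ax":-0.2,"ay":0.2,"az":0,"fingers":-0.3},{"dx":0,"dy":0.001,"dz":0.104,"ax":-0.2,"ay":0.2,"az":0,"fingers":-0.3},{"dx":0,"dy":0.001,"dz":0.104,"ax":-0.2,"ay":0.2,"az":0,"fingers":-0.3},{"dx":0,"dy":0.001,"dz":0.104,"ax":-0.2,"ay":0.2,"az":0,"fingers":-0.3}]' 40; python3 go.py 586.2 296.7 135 5
```

```text
time: 16.42
tool_pos: [0.5, -0.1596, 0.0264]
tcp_rot: [2.122, 2.314, 0.002]
wrist_force: [-0.5, 0.0, 6.6]
width: 0.511
t 16.43 pos [ 500.  -159.6   26.4] head 4.9 w 0.511 q6 -0.44 F [-0.5  0.   6.6]
d [ 0.4471  0.1255 -0.1086] turn [ 0.1  0.  -0.1]
```

```bash
python3 -m inch '[{"dx":0,"dy":0,"dz":-0.02,"ax":0,"ay":0,"az":0,"fingers":-0.3},{"dx":0,"dy":0,"dz":-0.06,"ax":0,"ay":0,"az":0,"fingers":-0.3},{"dx":0.01,"dy":0.003,"dz":-0.1,"ax":0,"ay":0,"az":0,"fingers":-0.3},{"dx":0.04,"dy":0.011,"dz":-0.1086,"ax":0,"ay":0,"az":0,"fingers":-0.3},{"dx":0.08,"dy":0.022,"dz":-0.1086,"ax":0,"ay":0,"az":0,"fingers":-0.3},{"dx":0.12,"dy":0.034,"dz":-0.1086,"ax":0,"ay":0,"az":0,"fingers":-0.3},{"dx":0.16,"dy":0.045,"dz":-0.1086,"ax":0,"ay":0,"az":0,"fingers":-0.3},{"dx":0.2,"dy":0.056,"dz":-0.1086,"ax":0,"ay":0,"az":0,"fingers":-0.3},{"dx":0.24,"dy":0.067,"dz":-0.1086,"ax":0,"ay":0,"az":0,"fingers":-0.3},{"dx":0.28,"dy":0.079,"dz":-0.1086,"ax":0,"ay":0,"az":0,"fingers":-0.3},{"dx":0.32,"dy":0.09,"dz":-0.1086,"ax":0,"ay":0,"az":0,"fingers":-0.3},{"dx":0.36,"dy":0.101,"dz":-0.1086,"ax":0,"ay":0,"az":0,"fingers":-0.3},{"dx":0.4,"dy":0.112,"dz":-0.1086,"ax":0,"ay":0,"az":0,"fingers":-0.3},{"dx":0.43,"dy":0.121,"dz":-0.1086,"ax":0,"ay":0,"az":0,"fingers":-0.3},{"dx":0.447,"dy":0.1255,"dz":-0.1086,"ax":0,"ay":0,"az":0,"fingers":-0.3},{"dx":0.447,"dy":0.1255,"dz":-0.1086,"ax":0,"ay":0,"az":0,"fingers":-0.3},{"dx":0.447,"dy":0.1255,"dz":-0.1086,"ax":0,"ay":0,"az":0,"fingers":-0.3}]'; python3 go.py 586.2 296.7 32 5
python3 - <<'E'
from h import *
im,_=bot.read_camera('wrist');cv2.imwrite('pics/w6.png',im)
E
```

```text
time: 18.55
tool_pos: [0.5859, 0.2954, 0.1347]
tcp_rot: [2.123, 2.313, -0.0]
wrist_force: [-0.1, 0.7, -1.7]
width: 0.513
t 18.55 pos [585.9 295.4 134.7] head 4.9 w 0.513 q6 0.34 F [-0.1  0.7 -1.7]
d [0.0014 0.0003 0.1027] turn [ 0.1  0.1 -0.1]
```

View pics/w6.png

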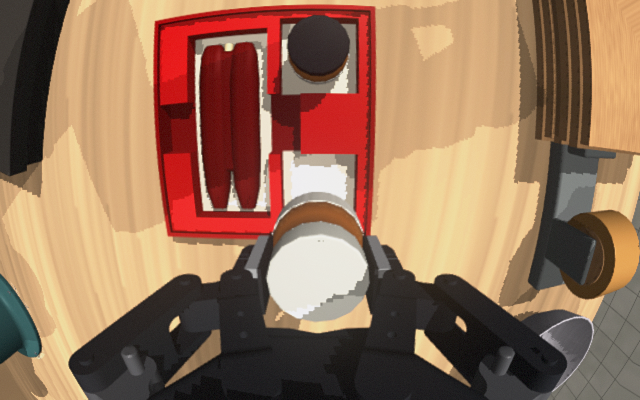

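The white jar is upright above the near pocket, and the roe and black jar are sitting well. Lowering.

```bash
python3 -m inch '[{"dx":0.0014,"dy":0,"dz":0.04,"ax":0,"ay":0,"az":0,"fingers":-0.3},{"dx":0.0014,"dy":0,"dz":0.07,"ax":0,"ay":0,"az":0,"fingers":-0.3},{"dx":0.0014,"dy":0,"dz":0.086,"ax":0,"ay":0,"az":0,"fingers":-0.3},{"dx":0.0014,"dy":0,"dz":0.094,"ax":0,"ay":0,"az":0,"fingers":-0.3},{"dx":0.0014,"dy":0,"dz":0.099,"ax":0,"ay":0,"az":0,"fingers":-0.3},{"dx":0.0014,"dy":0,"dz":0.1025,"ax":0,"ay":0,"az":0,"fingers":-0.3},{"dx":0.0014,"dy":0,"dz":0.104,"ax":0,"ay":0,"az":0,"fingers":-0.3},{"dx":0.0014,"dy":0,"dz":0.104,"ax":0,"ay":0,"az":0,"fingers":-0.3}]'; python3 go.py 586.2 296.7 31 5
```

```text
time: 19.6
tool_pos: [0.5865, 0.2968, 0.0316]
tcp_rot: [2.123, 2.313, 0.002]
wrist_force: [-0.1, 0.1, 0.1]
width: 0.511
t 19.6 pos [586.5 296.8  31.6] head 4.9 w 0.511 q6 0.35 F [-0.1  0.1  0.1]
d [-0.0001 -0.0003  0.0006] turn [ 0.1  0.1 -0.1]
```

```bash
python3 -m inch '[{"dx":0,"dy":0,"dz":0.001,"ax":0,"ay":0,"az":0,"fingers":-0.3},{"dx":0,"dy":0,"dz":0.001,"ax":0,"ay":0,"az":0,"fingers":0.1},{"dx":0,"dy":0,"dz":0.001,"ax":0,"ay":0,"az":0,"fingers":0.3},{"dx":0,"dy":0,"dz":0.001,"ax":0,"ay":0,"az":0,"fingers":0.35},{"dx":0,"dy":0,"dz":0.001,"ax":0,"ay":0,"az":0,"fingers":0.35},{"dx":0,"dy":0,"dz":-0.02,"ax":0,"ay":0,"az":0,"fingers":0.35},{"dx":0,"dy":0,"dz":-0.06,"ax":0,"ay":0,"az":0,"fingers":0.5},{"dx":0,"dy":0,"dz":-0.1,"ax":0,"ay":0,"az":0,"fingers":0.5},{"dx":0,"dy":0,"dz":-0.1,"ax":0,"ay":0,"az":0,"fingers":0.5}]'; python3 go.py 675 -5.2 120 82.4
```

```text
time: 20.72
tool_pos: [0.59, 0.2987, 0.1386]
tcp_rot: [2.12, 2.31, 0.018]
wrist_force: [0.1, 0.0, 0.4]
width: 0.751
t 20.73 pos [590.  298.7 138.6] head 4.9 w 0.751 q6 0.35 F [0.1 0.  0.4]
d [-0.3101  0.0585  0.0185] turn [  0.7   0.4 -77.5]
```

```bash
python3 -m inch '[{"dx":-0.03,"dy":0.006,"dz":0,"ax":0.7,"ay":0.4,"az":-10,"fingers":0.5},{"dx":-0.07,"dy":0.013,"dz":0,"ax":0.7,"ay":0.4,"az":-20,"fingers":0.5},{"dx":-0.11,"dy":0.02,"dz":0,"ax":0.7,"ay":0.4,"az":-30,"fingers":0.5},{"dx":-0.15,"dy":0.028,"dz":0.01,"ax":0.7,"ay":0.4,"az":-40,"fingers":0.5},{"dx":-0.19,"dy":0.036,"dz":0.0185,"ax":0.7,"ay":0.4,"az":-50,"fingers":0.5},{"dx":-0.23,"dy":0.043,"dz":0.0185,"ax":0.7,"ay":0.4,"az":-60,"fingers":0.5},{"dx":-0.27,"dy":0.051,"dz":0.0185,"ax":0.7,"ay":0.4,"az":-70,"fingers":0.5},{"dx":-0.3101,"dy":0.0585,"dz":0.0185,"ax":0.7,"ay":0.4,"az":-77.5,"fingers":0.5},{"dx":-0.3101,"dy":0.0585,"dz":0.0185,"ax":0.7,"ay":0.4,"az":-77.5,"fingers":0.5},{"dx":-0.3101,"dy":0.0585,"dz":0.0185,"ax":0.7,"ay":0.4,"az":-77.5,"fingers":0.5},{"dx":-0.3101,"dy":0.0585,"dz":0.0185,"ax":0.7,"ay":0.4,"az":-77.5,"fingers":0.5}]'; python3 go.py 675 -5.2 5 82.4
python3 - <<'E'
from h import *
im,_=bot.read_camera('wrist');cv2.imwrite('pics/w7.png',im)
E
```

```text
time: 22.1
tool_pos: [0.6746, -0.0041, 0.1199]
tcp_rot: [-0.207, -3.134, -0.002]
wrist_force: [0.1, -0.1, 0.6]
width: 0.751
t 22.1 pos [674.6  -4.1 119.9] head 82.4 w 0.751 q6 -1.48 F [ 0.1 -0.1  0.6]
d [-0.0006 -0.0012  0.1149] turn [ 0.1 -0.   0. ]
```

View pics/w7.png

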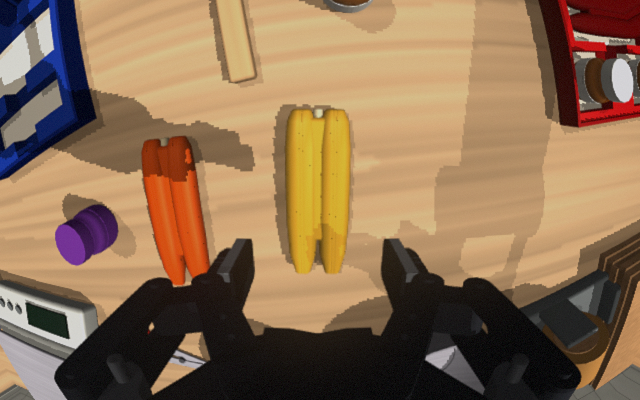

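The yellow roe is centred (320,190) and the orange one is well clear. Gripping.

```bash
python3 -m inch '[{"dx":0,"dy":-0.001,"dz":0.06,"ax":0,"ay":0,"az":0,"fingers":0.5},{"dx":0,"dy":-0.001,"dz":0.095,"ax":0,"ay":0,"az":0,"fingers":0.5},{"dx":0,"dy":-0.001,"dz":0.11,"ax":0,"ay":0,"az":0,"fingers":0.5},{"dx":0,"dy":-0.001,"dz":0.116,"ax":0,"ay":0,"az":0,"fingers":0.5},{"dx":0,"dy":-0.001,"dz":0.116,"ax":0,"ay":0,"az":0,"fingers":0.5},{"dx":0,"dy":-0.001,"dz":0.116,"ax":0,"ay":0,"az":0,"fingers":0},{"dx":0,"dy":-0.001,"dz":0.116,"ax":0,"ay":0,"az":0,"fingers":-0.3},{"dx":0,"dy":-0.001,"dz":0.116,"ax":0,"ay":0,"az":0,"fingers":-0.3},{"dx":0,"dy":-0.001,"dz":0.116,"ax":0,"ay":0,"az":0,"fingers":-0.3},{"dx":0,"dy":-0.001,"dz":0.116,"ax":0,"ay":0,"az":0,"fingers":-0.3}]' 50; python3 go.py 463.7 -331.3 120 8.8
```

```text
time: 23.4
tool_pos: [0.6764, -0.005, 0.0062]
tcp_rot: [0.206, 3.131, 0.002]
wrist_force: [0.9, 0.2, 6.5]
width: 0.618
t 23.4 pos [676.4  -5.    6.2] head 82.5 w 0.618 q6 -1.48 F [0.9 0.2 6.5]
d [ 0.1677 -0.3513 -0.1148] turn [ 0.2  0.1 73.7]
```

```bash
python3 -m inch '[{"dx":0,"dy":0,"dz":-0.03,"ax":0,"ay":0,"az":0,"fingers":-0.3},{"dx":0,"dy":0,"dz":-0.08,"ax":0,"ay":0,"az":0,"fingers":-0.3},{"dx":0.008,"dy":-0.017,"dz":-0.11,"ax":0,"ay":0,"az":5,"fingers":-0.3},{"dx":0.024,"dy":-0.05,"dz":-0.1148,"ax":0,"ay":0,"az":12,"fingers":-0.3},{"dx":0.041,"dy":-0.085,"dz":-0.1148,"ax":0,"ay":0,"az":20,"fingers":-0.3},{"dx":0.057,"dy":-0.12,"dz":-0.1148,"ax":0,"ay":0,"az":28,"fingers":-0.3},{"dx":0.074,"dy":-0.155,"dz":-0.1148,"ax":0,"ay":0,"az":36,"fingers":-0.3},{"dx":0.091,"dy":-0.19,"dz":-0.1148,"ax":0,"ay":0,"az":44,"fingers":-0.3},{"dx":0.107,"dy":-0.225,"dz":-0.1148,"ax":0,"ay":0,"az":52,"fingers":-0.3},{"dx":0.124,"dy":-0.26,"dz":-0.1148,"ax":0,"ay":0,"az":59,"fingers":-0.3},{"dx":0.141,"dy":-0.295,"dz":-0.1148,"ax":0.1,"ay":0.1,"az":65,"fingers":-0.3},{"dx":0.156,"dy":-0.328,"dz":-0.1148,"ax":0.2,"ay":0.1,"az":70,"fingers":-0.3},{"dx":0.1677,"dy":-0.3513,"dz":-0.1148,"ax":0.2,"ay":0.1,"az":73.7,"fingers":-0.3},{"dx":0.1677,"dy":-0.3513,"dz":-0.1148,"ax":0.2,"ay":0.1,"az":73.7,"fingers":-0.3},{"dx":0.1677,"dy":-0.3513,"dz":-0.1148,"ax":0.2,"ay":0.1,"az":73.7,"fingers":-0.3}]'; python3 go.py 463.7 -331.3 12 8.8
python3 - <<'E'
from h import *
im,_=bot.read_camera('wrist');cv2.imwrite('pics/w8.png',im)
E
```

```text
time: 25.28
tool_pos: [0.4636, -0.3309, 0.1199]
tcp_rot: [-2.045, -2.385, -0.0]
wrist_force: [0.1, -0.5, -0.7]
width: 0.621
t 25.27 pos [ 463.6 -330.9  119.9] head 8.8 w 0.621 q6 -0.82 F [ 0.1 -0.5 -0.7]
d [-0.0005  0.      0.1079] turn [ 0. -0. -0.]
```

View pics/w8.png

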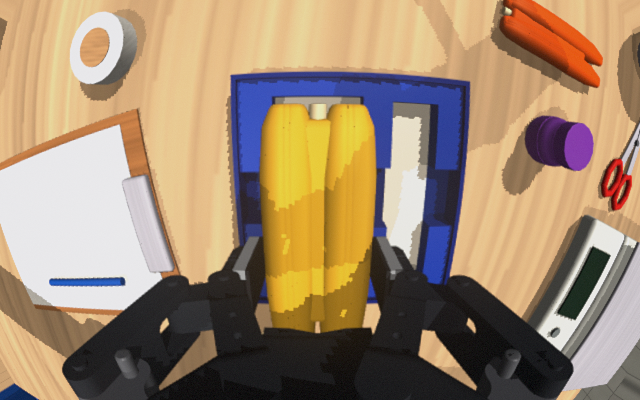

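The yellow roe is aligned over the wide pocket. Lowering.

```bash
python3 -m inch '[{"dx":-0.0004,"dy":0,"dz":0.04,"ax":0,"ay":0,"az":0,"fingers":-0.3},{"dx":-0.0004,"dy":0,"dz":0.075,"ax":0,"ay":0,"az":0,"fingers":-0.3},{"dx":-0.0004,"dy":0,"dz":0.09,"ax":0,"ay":0,"az":0,"fingers":-0.3},{"dx":-0.0004,"dy":0,"dz":0.099,"ax":0,"ay":0,"az":0,"fingers":-0.3},{"dx":-0.0004,"dy":0,"dz":0.104,"ax":0,"ay":0,"az":0,"fingers":-0.3},{"dx":-0.0004,"dy":0,"dz":0.108,"ax":0,"ay":0,"az":0,"fingers":-0.3},{"dx":-0.0004,"dy":0,"dz":0.1095,"ax":0,"ay":0,"az":0,"fingers":-0.3},{"dx":-0.0004,"dy":0,"dz":0.1095,"ax":0,"ay":0,"az":0,"fingers":-0.3}]'; python3 go.py 463.7 -331.3 11 8.8
```

```text
time: 26.32
tool_pos: [0.4644, -0.3314, 0.0112]
tcp_rot: [2.044, 2.384, 0.001]
wrist_force: [-0.7, 1.1, 1.9]
width: 0.621
t 26.32 pos [ 464.4 -331.4   11.2] head 8.8 w 0.621 q6 -0.82 F [-0.7  1.1  1.9]
d [ 0.0002 -0.0007  0.0002] turn [0.1 0.  0. ]
```

```bash
python3 -m inch '[{"dx":0,"dy":0,"dz":0.0005,"ax":0,"ay":0,"az":0,"fingers":-0.3},{"dx":0,"dy":0,"dz":0.0005,"ax":0,"ay":0,"az":0,"fingers":0.25},{"dx":0,"dy":0,"dz":0.0005,"ax":0,"ay":0,"az":0,"fingers":0.4},{"dx":0,"dy":0,"dz":0.0005,"ax":0,"ay":0,"az":0,"fingers":0.5},{"dx":0,"dy":0,"dz":0.0005,"ax":0,"ay":0,"az":0,"fingers":0.5},{"dx":0,"dy":0,"dz":-0.02,"ax":0,"ay":0,"az":0,"fingers":0.5},{"dx":0,"dy":0,"dz":-0.06,"ax":0,"ay":0,"az":0,"fingers":0.5},{"dx":0,"dy":0,"dz":-0.109,"ax":0,"ay":0,"az":0,"fingers":0.2},{"dx":0,"dy":0,"dz":-0.109,"ax":0,"ay":0,"az":0,"fingers":0}]'; python3 go.py 503 -56.5 120 91.5
```

```text
time: 27.45
tool_pos: [0.4675, -0.3339, 0.1255]
tcp_rot: [2.037, 2.377, 0.001]
wrist_force: [0.4, -0.2, 0.3]
width: 0.497
t 27.45 pos [ 467.5 -333.9  125.5] head 8.8 w 0.497 q6 -0.82 F [ 0.4 -0.2  0.3]
d [0.2687 0.0775 0.0039] turn [  0.    0.7 -82.7]
```

```bash
python3 -m inch '[{"dx":0.02,"dy":0.006,"dz":0,"ax":0,"ay":0.7,"az":-10,"fingers":0},{"dx":0.05,"dy":0.015,"dz":0,"ax":0,"ay":0.7,"az":-20,"fingers":0},{"dx":0.085,"dy":0.025,"dz":0,"ax":0,"ay":0.7,"az":-30,"fingers":0},{"dx":0.12,"dy":0.035,"dz":0,"ax":0,"ay":0.7,"az":-40,"fingers":0},{"dx":0.155,"dy":0.045,"dz":0.0039,"ax":0,"ay":0.7,"az":-50,"fingers":0},{"dx":0.19,"dy":0.055,"dz":0.0039,"ax":0,"ay":0.7,"az":-60,"fingers":0},{"dx":0.23,"dy":0.066,"dz":0.0039,"ax":0,"ay":0.7,"az":-70,"fingers":0},{"dx":0.26,"dy":0.075,"dz":0.0039,"ax":0,"ay":0.7,"az":-78,"fingers":0},{"dx":0.2687,"dy":0.0775,"dz":0.0039,"ax":0,"ay":0.7,"az":-82.7,"fingers":0},{"dx":0.2687,"dy":0.0775,"dz":0.0039,"ax":0,"ay":0.7,"az":-82.7,"fingers":0},{"dx":0.2687,"dy":0.0775,"dz":0.0039,"ax":0,"ay":0.7,"az":-82.7,"fingers":0}]'; python3 go.py 503 -56.5 5 91.5
python3 - <<'E'
from h import *
im,_=bot.read_camera('wrist');cv2.imwrite('pics/w9.png',im)
E
```

```text
time: 28.82
tool_pos: [0.5026, -0.0568, 0.1195]
tcp_rot: [0.039, -3.141, -0.0]
wrist_force: [0.3, -0.6, -0.8]
width: 0.498
t 28.82 pos [502.6 -56.8 119.5] head 91.4 w 0.498 q6 -1.76 F [ 0.3 -0.6 -0.8]
d [-0.0004  0.0003  0.1145] turn [ 0.  -0.  -0.1]
```

View pics/w9.png

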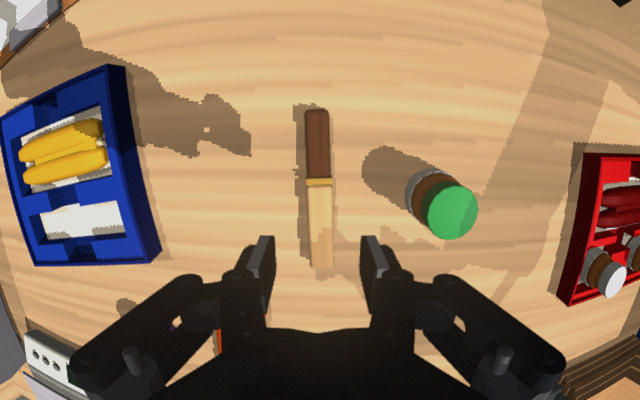

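The knife (319,190) is centred and straight between the fingers, with the green jar clear. Gripping.

```bash
python3 -m inch '[{"dx":0,"dy":0,"dz":0.06,"ax":0,"ay":0,"az":0,"fingers":0},{"dx":0,"dy":0,"dz":0.095,"ax":0,"ay":0,"az":0,"fingers":0},{"dx":0,"dy":0,"dz":0.11,"ax":0,"ay":0,"az":0,"fingers":0},{"dx":0,"dy":0,"dz":0.1155,"ax":0,"ay":0,"az":0,"fingers":0},{"dx":0,"dy":0,"dz":0.1155,"ax":0,"ay":0,"az":0,"fingers":0},{"dx":0,"dy":0,"dz":0.1155,"ax":0,"ay":0,"az":0,"fingers":-0.4},{"dx":0,"dy":0,"dz":0.1155,"ax":0,"ay":0,"az":0,"fingers":-0.8},{"dx":0,"dy":0,"dz":0.1155,"ax":0,"ay":0,"az":0,"fingers":-0.8},{"dx":0,"dy":0,"dz":0.1155,"ax":0,"ay":0,"az":0,"fingers":-0.8},{"dx":0,"dy":0,"dz":0.1155,"ax":0,"ay":0,"az":0,"fingers":-0.8}]' 40; python3 go.py 539.8 -319.5 120 8.8
```

```text
time: 30.12
tool_pos: [0.5044, -0.0572, 0.0058]
tcp_rot: [-0.039, 3.138, -0.001]
wrist_force: [-0.6, -1.1, 6.4]
width: 0.241
t 30.12 pos [504.4 -57.2   5.8] head 91.4 w 0.241 q6 -1.76 F [-0.6 -1.1  6.4]
d [-0.0293 -0.2631 -0.114 ] turn [ 0.1  0.2 82.6]
```

```bash
python3 -m inch '[{"dx":0,"dy":0,"dz":-0.03,"ax":0,"ay":0,"az":0,"fingers":-0.8},{"dx":0,"dy":0,"dz":-0.08,"ax":0,"ay":0,"az":0,"fingers":-0.8},{"dx":-0.001,"dy":-0.012,"dz":-0.11,"ax":0,"ay":0,"az":6,"fingers":-0.8},{"dx":-0.005,"dy":-0.04,"dz":-0.114,"ax":0,"ay":0,"az":15,"fingers":-0.8},{"dx":-0.008,"dy":-0.07,"dz":-0.114,"ax":0,"ay":0,"az":25,"fingers":-0.8},{"dx":-0.011,"dy":-0.1,"dz":-0.114,"ax":0,"ay":0,"az":35,"fingers":-0.8},{"dx":-0.014,"dy":-0.13,"dz":-0.114,"ax":0,"ay":0,"az":45,"fingers":-0.8},{"dx":-0.018,"dy":-0.16,"dz":-0.114,"ax":0,"ay":0,"az":55,"fingers":-0.8},{"dx":-0.021,"dy":-0.19,"dz":-0.114,"ax":0,"ay":0,"az":64,"fingers":-0.8},{"dx":-0.024,"dy":-0.22,"dz":-0.114,"ax":0.1,"ay":0.1,"az":72,"fingers":-0.8},{"dx":-0.027,"dy":-0.247,"dz":-0.114,"ax":0.1,"ay":0.2,"az":79,"fingers":-0.8},{"dx":-0.0293,"dy":-0.2631,"dz":-0.114,"ax":0.1,"ay":0.2,"az":82.6,"fingers":-0.8},{"dx":-0.0293,"dy":-0.2631,"dz":-0.114,"ax":0.1,"ay":0.2,"az":82.6,"fingers":-0.8},{"dx":-0.0293,"dy":-0.2631,"dz":-0.114,"ax":0.1,"ay":0.2,"az":82.6,"fingers":-0.8}]'; python3 go.py 539.8 -319.5 12 8.8
python3 - <<'E'
from h import *
im,_=bot.read_camera('wrist');cv2.imwrite('pics/w10.png',im)
E
```

```text
time: 31.88
tool_pos: [0.5395, -0.3188, 0.1198]
tcp_rot: [-2.042, -2.386, -0.001]
wrist_force: [0.3, 0.8, -0.2]
width: 0.243
t 31.88 pos [ 539.5 -318.8  119.8] head 8.9 w 0.243 q6 -0.73 F [ 0.3  0.8 -0.2]
d [-0.0009  0.0003  0.1078] turn [-0.  -0.1  0.1]
```

View pics/w10.png

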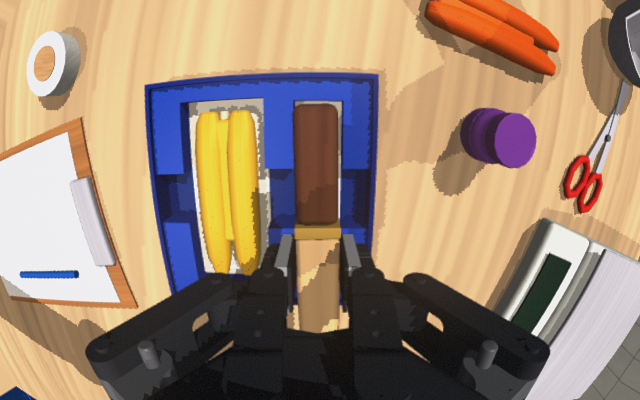

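The knife is aligned over the narrow pocket, and the yellow roe is seated. Lowering.

```bash
python3 -m inch '[{"dx":-0.0009,"dy":0,"dz":0.04,"ax":0,"ay":0,"az":0,"fingers":-0.8},{"dx":-0.0009,"dy":0,"dz":0.075,"ax":0,"ay":0,"az":0,"fingers":-0.8},{"dx":-0.0009,"dy":0,"dz":0.09,"ax":0,"ay":0,"az":0,"fingers":-0.8},{"dx":-0.0009,"dy":0,"dz":0.099,"ax":0,"ay":0,"az":0,"fingers":-0.8},{"dx":-0.0009,"dy":0,"dz":0.104,"ax":0,"ay":0,"az":0,"fingers":-0.8},{"dx":-0.0009,"dy":0,"dz":0.108,"ax":0,"ay":0,"az":0,"fingers":-0.8},{"dx":-0.0009,"dy":0,"dz":0.1095,"ax":0,"ay":0,"az":0,"fingers":-0.8},{"dx":-0.0009,"dy":0,"dz":0.1095,"ax":0,"ay":0,"az":0,"fingers":-0.8}]'; python3 go.py 539.8 -319.5 10.8 8.8
```

```text
time: 32.92
tool_pos: [0.54, -0.3197, 0.011]
tcp_rot: [-2.043, -2.387, -0.001]
wrist_force: [0.4, 0.2, -0.9]
width: 0.24
t 32.92 pos [ 540.  -319.7   11. ] head 8.9 w 0.24 q6 -0.73 F [ 0.4  0.2 -0.9]
d [ 0.0002 -0.0002  0.0002] turn [ 0.  -0.   0.1]
```

```bash
python3 -m inch '[{"dx":0,"dy":0,"dz":0.001,"ax":0,"ay":0,"az":0,"fingers":-0.8},{"dx":0,"dy":0,"dz":0.001,"ax":0,"ay":0,"az":0,"fingers":-0.45},{"dx":0,"dy":0,"dz":0.001,"ax":0,"ay":0,"az":0,"fingers":-0.3},{"dx":0,"dy":0,"dz":0.001,"ax":0,"ay":0,"az":0,"fingers":-0.2},{"dx":0,"dy":0,"dz":0.001,"ax":0,"ay":0,"az":0,"fingers":-0.2},{"dx":0,"dy":0,"dz":-0.02,"ax":0,"ay":0,"az":0,"fingers":-0.2},{"dx":0,"dy":0,"dz":-0.06,"ax":0,"ay":0,"az":0,"fingers":-0.2},{"dx":0,"dy":0,"dz":-0.12,"ax":0,"ay":0,"az":0,"fingers":-0.2},{"dx":0,"dy":0,"dz":-0.15,"ax":0,"ay":0,"az":0,"fingers":-0.2},{"dx":0,"dy":0,"dz":-0.15,"ax":0,"ay":0,"az":0,"fingers":-0.2}]'; python3 go.py 420 0 250 5
```

```text
time: 34.17
tool_pos: [0.5427, -0.3215, 0.1669]
tcp_rot: [2.037, 2.38, 0.003]
wrist_force: [0.2, 0.2, 0.3]
width: 0.4
t 34.17 pos [ 542.7 -321.5  166.9] head 8.9 w 0.4 q6 -0.73 F [0.2 0.2 0.3]
d [ 0.3361 -0.0709 -0.0856] turn [0.4 0.3 3.9]
```

```bash
python3 -m inch '[{"dx":0.05,"dy":0,"dz":-0.05,"ax":0.4,"ay":0.3,"az":0,"fingers":-0.2},{"dx":0.1,"dy":-0.02,"dz":-0.0856,"ax":0.4,"ay":0.3,"az":0,"fingers":-0.2},{"dx":0.15,"dy":-0.03,"dz":-0.0856,"ax":0.4,"ay":0.3,"az":0,"fingers":-0.2},{"dx":0.2,"dy":-0.04,"dz":-0.0856,"ax":0.4,"ay":0.3,"az":3.9,"fingers":-0.2},{"dx":0.25,"dy":-0.05,"dz":-0.0856,"ax":0.4,"ay":0.3,"az":3.9,"fingers":-0.2},{"dx":0.3,"dy":-0.06,"dz":-0.0856,"ax":0.4,"ay":0.3,"az":3.9,"fingers":-0.2},{"dx":0.336,"dy":-0.07,"dz":-0.0856,"ax":0.4,"ay":0.3,"az":3.9,"fingers":-0.2},{"dx":0.336,"dy":-0.07,"dz":-0.0856,"ax":0.4,"ay":0.3,"az":3.9,"fingers":-0.2}]'
python3 - <<'E'
from h import *
im,d,W=measure('top','roe_dark roe_yellow roe_orange jar_white jar_black jar_green knife'.split())
cv2.imwrite('pics/t3.png',im[110:310])
for n,(x,y,a) in dict(red=(532.4,349.2,5),blue=(491.4,-327,8.8)).items():print(n,x,y,a)
cv2.imwrite('pics/t3c.png',np.hstack([cv2.resize(im[165:275,105:215],(400,400)),cv2.resize(im[195:305,400:510],(400,400))]))
E
```

```text
time: 35.17
tool_pos: [0.4192, 0.0019, 0.249]
tcp_rot: [-2.118, -2.319, 0.001]
wrist_force: [0.5, -0.9, 0.3]
width: 0.397
roe_dark 0.62 [127.0, 219.0, 194.0, 247.0] ztop 27.1 mean [503.5 345.2] rect [505.4 344.7 147.6  56.  -86.5] 1418 im med bgr [12. 13. 79.]
roe_yellow 0.91 [425.0, 244.0, 492.0, 276.0] ztop 27.9 mean [ 463.4 -327.4] rect [ 464.4 -331.8  143.7   53.6  -81.1] 1396 im med bgr [ 41. 142. 176.]
roe_yellow 0.45 [423.0, 217.0, 481.0, 236.0] ztop 23.3 mean [ 539.2 -317.8] rect [ 539.  -317.5  138.9   21.8  -78.9] 541 im med bgr [ 84. 135. 163.]
roe_orange 0.74 [362.0, 136.0, 384.0, 200.0] ztop 22.7 mean [ 673.  -137.1] rect [ 677.5 -137.9  145.7   54.1   -4.3] 1253 im med bgr [ 19.  68. 175.]
jar_white 0.82 [166.0, 185.0, 200.0, 208.0] ztop 65.7 mean [584.4 296.1] rect [584.8 296.4  41.4  40.6 -29.4] 291 im med bgr [179. 177. 173.]
jar_white 0.67 [411.0, 155.0, 429.0, 181.0] ztop 61.7 mean [ 678.3 -241.1] rect [ 678.8 -241.6   41.7   41.7   29.9] 286 im med bgr [121.5  43.   95. ]
jar_black 0.6 [119.0, 186.0, 151.0, 212.0] ztop 65.5 mean [575.  408.4] rect [575.7 409.1  42.4  40.6  28. ] 312 im med bgr [40. 39. 43.]
knife 0.85 [422.0, 217.0, 482.0, 237.0] ztop 23.3 mean [ 539.9 -320.9] rect [ 539.6 -317.8  140.    21.9  -79.6] 535 im med bgr [ 87.  134.5 161.5]
red 532.4 349.2 5
blue 491.4 -327 8.8
```

View pics/t3c.png

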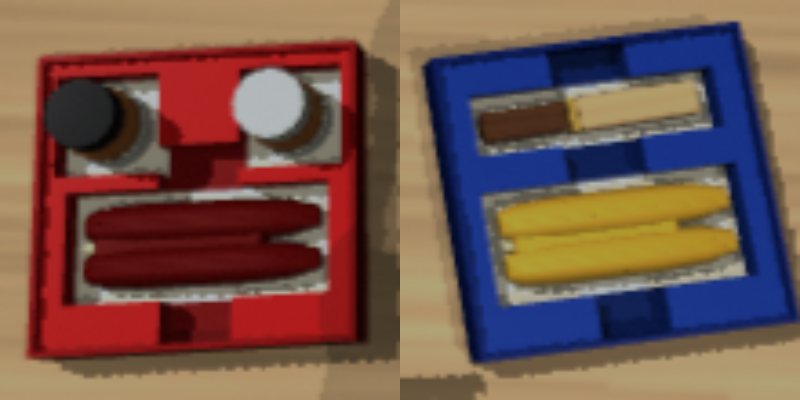

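Both boxes hold their things, all centred and level, and the orange roe hasn't moved. Handing in.

```bash
python3 -c "
from workcell import bot
print(bot.finish_job())"
```

```text
the job is handed in; nothing more can be done
None
```

I packed both gift sets and handed the job in after about 35 s of robot time. The simulator gives no verdict on hand-in, so the results below are my own checks.

- **Red box:** the dark red roe is in the long pocket, the black-lidded jar in the +y square pocket and the white-lidded jar in the −y one.
- **Blue box:** the yellow roe is in the wide pocket and the knife in the narrow one.

**Last check (top camera):**

| Check | Measured | Limit |
|---|---|---|
| Distance from pocket centres | within about 3 mm | 12 mm |
| Turn of roes and knife from box y | about 2° at most | about 11° |
| Top heights | as expected for resting on the floor, allowing for a 1–2 mm depth offset seen throughout | 3 mm |
| Orange roe shift | under 1 mm | 25 mm |

**Not confirmed:** the last check did not report the green-lidded jar, probably because the arm hid it. I last saw it standing untouched just before gripping the knife, and no later move went near it.

The first move was refused because its rows lacked some keys; the arm had not moved, and I resent it complete. All five pieces went in on the first try.

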